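Hang the slotted chopping board on its drying stand

ROBOT

A 6-joint arm with a two-finger parallel gripper is mounted at the origin on a cart in front of the work surface, level with it; the furniture and walls round the work are solid. World frame = base frame: x ahead of the robot, y to its left, z up, the work surface at z = 0. Lengths are in m, angles in degrees, forces in N, time in s.
With the tool pointing down it reaches from about 0.25 to 0.725 m from the base axis. Payload 9.7 kg.
Tool frame: the origin (TCP) lies between the finger pads; the fingertips stand 22 mm ahead of it and the grasp point (between the pads) lies 3 mm ahead of it; z points along the fingers, y is the line along which they close (so a half turn about z gives the same grasp; the last joint's range is limited). The gripper opens to 85 mm and grips with 20 to 120 N. Pads are 22 mm wide; open, the fingers measure 114 mm over their backs; the gripper's body (76 mm by 85 mm) begins 54 mm behind the grasp point. The pads swing forward as they close: fully open they stand 13 mm farther back than shut.
Start: joints at [-73.51, 4.979, 10.078, 95.1, 0, 90], TCP at [0.156, -0.527, 0.253] pointing down, gripper open.
Joint ranges: [-179.16, 179.16], [-48.56, 103.87], [-65.8, 70.77], [-126.05, 130.52], [-82.76, 87.17], [-180, 180]. Speed limits (degrees/s): [127.2, 127.2, 147.25, 180, 180, 180].

INTERFACE

Orientations are given as [roll, pitch, yaw] about the fixed x, y, z axes, in that order (R = Rz(yaw) Ry(pitch) Rx(roll)).
In Python, from workcell import bot, viewer, finder gives the robot as it stands.
- The arm moves only by the tool move_arm, never from a script. Its arguments are lists of equal length, an entry for each row: "offset": the shift along the tool's x, y, z in cm, a list of three; "twist": the turn, a rotation vector about the tool's x, y, z in rad, a list of three; "grip": the opening, from 0 (shut) to 1 (fully open). In form: {"offset": [[x, y, z], ...], "twist": [[ax, ay, az], ...], "grip": [grip, ...]}. A call has 1 to 5 rows; each row shifts and turns the commanded pose from where the row before left it, along the tool's axes as they then stand; what a row does not reach is not made up. A row lasts 1/10 s, in which the tool goes at most 50 mm and 8.59 degrees, less where a joint would pass 70% of its speed; a pose out of reach is approached as far as the arm can. A call is refused whole if a number of a shift passes 5 or a number of a turn 0.15, either way. A call with a gripper value outside its range is refused whole. The fingers move at their own pace and stop on an object; "force" is the grip in N (left out, the last holds). Time passes only in rows, so rows that do not move let the fingers close. It gives the time, the measured TCP pose, the force, the opening and the grip force at its end, in the units of the state.
- bot.get_obs(): the state, without advancing time (a new reading comes with each control period).
- viewer.camera(name): name is "scene" or "side" or "wrist"; returns a dict with "color" (400x640x3 uint8, red, green, blue), "depth" (400x640 float32, m along the optical axis (not along the pixel's ray), 0 where there is no reading), "vfov" (degrees; the focal length in pixels is half the picture's height over the tangent of half this angle, whatever the lens; pixels are square), "cx", "cy" (the principal point, pixels), "position" and "attitude" of the camera in the world; the wrist camera has in their place "tool_from_camera" (4x4, takes a point from camera to tool coordinates, whose origin is the TCP and whose axes are the flange's). Camera axes: x right, y down, z forward; pixel columns grow to the right and rows downward; lengths in m; the calibration is good to about 2 mm. A picture is of the moment at which its call begins: read the wrist's pose just before it.
- bot.job_done(): hands the job in; it is judged then, once.
Trained networks look in a picture, given as the dict that the camera call returned (one of the last four; its "shot" number tells which), for a name from the list of things; names that differ only in an ending like _2 or _b are one class to them, and where a whole thing is asked for, a point or a joint stands for the part that bears it (a point fixed in the world has none). Each returns a list of dicts, best first, with "p" (0 to 1); they miss things now and then, are a little off and sometimes report something else, mostly with a low value. They report only what shows in the picture. A call takes as long as a camera call. They do not tell look-alikes from the thing itself.
- finder.boxes_of(picture, thing): "position" ([column, row] in pixels, amid what is visible of it).
- finder.pinpoint(picture, thing): "position" ([column, row] in pixels: a listed point, or the origin of a listed thing).
The state is a dict: "time": time; "q": joint angles; "qd": joint speeds; "joint_efforts": joint torques, N m; "ee_pos": TCP position; "tcp_rot": TCP orientation; "wrist_force": force on the tool from outside, world axes, zero at the start; "torque": the same for the moment, N m; "opening": finger opening in m; "grasp_force": force on a finger pad.
Only numpy, scipy, OpenCV 4.12 (cv2) and the standard library are available. Lean on these libraries where they do the work, as an engineer would, in place of code of your own. Each camera call takes 0.05 s, during which the arm holds its last target. There are 200 camera calls.

TASK

Take the small green chopping board out of its wooden block and hang it on the pin of the steel drying stand: slide the slot in its side edge over the pin, between the post and the black cap, until the pin is under the notch, then lower it so that it hangs there freely and about upright. Leave the yellow board where it stands.

Things in the scene. Friction and masses are not known exactly. Their poses are not given: they have to be found in the camera images.
- green_board: Green board, 12 thick (x), 174 tall, upright in a block's groove 25 deep; lift it straight up. Origin: mid bottom edge; y is width, z up. Body y -50..50 to z 124; above it a handle y -38..32: pinch across x at y -3, tips above z 135. Slot z 80..106, open at the +y edge (left seen from the robot), in to y -16; over its inner end, y -16..10, a V notch peaks at y -3, z 124. 180 g
- slot_seat (a point): Point of the green board, under the notch at the slot's inner end, where the pin's axis lies once the board hangs: x 0, y -3, z 118 mm in the board's frame, same axes as the board. The green and the yellow board stand at the right front, 12 cm apart, either one in front, each in a wooden block 64 x 100 x 35 mm; groove floor 10 mm above the worktop.
- pin_mid (a point): Middle of the bare 8 mm pin, on its axis, 155 mm up; z is up. The pin is level and points to the robot along -x: post face at x +26, black cap (32 dia) at x -26 mm. Post 163 mm tall, disc foot 48 radius; fixed. Bring the board, axes parallel to these, from the -y side, slide it +y with the pin mid-slot, then 25 mm down. At +y stands a coffee mill 236 mm tall: pass above it.
- yellow_board: Yellow chopping board of the same outline and size (mm) as the green one, with only a round 14 mm hole in its handle and no slot. It stands upright in the other wooden block and stays there. Origin and axes as for the green board. Clear of the work: on the far wall at left (x over 0.65, y 0.05 to 0.3 m) hang a salt box and a spice chest below; stay nearer when crossing.
Things that resemble listed ones, but are neither listed nor needed, are in the scene too. There is more than one size of the part that bears pin_mid; the job needs the smaller.

How it is judged (in metres and radians):
At the end, for the whole second after the job is handed in: The green board hangs released and at rest on the pin, between post and cap, with the pin in the notch at the inner end of its slot (within 13 mm along the slot, about 10 mm in height) and upright within 20 degrees; the yellow board is within 20 mm of where it stood (y of pin_mid in the frame of slot_seat between -0.013 and 0.013 m and z of pin_mid in the frame of slot_seat between -0.01 and 0.006 m and x of slot_seat in the frame of pin_mid between -0.024 and 0.024 m and angle between green_board's own z axis and vertical below 0.35 rad and linear speed of green_board below 0.03 m/s and distance of yellow_board from where it was at the start of the episode below 0.02 m); the robot touches nothing.
It fails at once if the yellow board is pulled out or knocked over (tilted by more than 0.5 rad, or moved by more than 50 mm) (angle between yellow_board's own z axis and vertical above 0.5 rad or distance of yellow_board from where it was at the start of the episode above 0.05 m).
It also fails if it takes over 45 s, if anything falls off the work surface, if the arm or the gripper's body presses on something with over 40 N, if the wrist force passes 120 N, or if a joint passes its speed limit or range.

## Working session

There is one attempt and no reset: what is moved stays moved. The work goes in short steps, Python scripts to look and compute and a tool call to move; the robot and the scene stay as the last step left them, time stands still between calls to the robot, and variables do not carry over. Pictures are saved under pics/ and viewed, at most 10 in all, crops included, and the job is handed in when it is done.

Besides the shell and the picture viewer there is one more tool, called after ">>>" as a command line: name --argument value ..., lists and objects as JSON in quotes. move_arm: Moves the arm, as the interface text tells. Its arguments: {"type":"object","properties":{"offset":{"type":"array","items":{"type":"array","items":{"type":"number"}}},"twist":{"type":"array","items":{"type":"array","items":{"type":"number"}}},"grip":{"type":"array","items":{"type":"number"}},"force":{"type":"number"}},"required":["offset","twist","grip"]}

```bash
ls; mkdir -p pics; cat > h.py <<'E'
import numpy as np, cv2
from scipy.spatial.transform import Rotation as Ro
from workcell import bot, viewer, finder
def R(a): return Ro.from_euler('xyz',a,degrees=True).as_matrix()
def cam(n):
    o=bot.get_obs(); p=viewer.camera(n); 
    if n=='wrist':
        T=np.eye(4); T[:3,:3]=R(o['tcp_rot']); T[:3,3]=o['ee_pos']; p['T']=T@np.array(p['tool_from_camera'])
    else:
        T=np.eye(4); a=np.array(p['attitude']); T[:3,:3]=a if a.shape==(3,3) else R(a); T[:3,3]=p['position']; p['T']=T
    p['f']=200/np.tan(np.radians(p['vfov'])/2)
    return p
def ray(p,uv):
    d=np.array([(uv[0]-p['cx'])/p['f'],(uv[1]-p['cy'])/p['f'],1]); return p['T'][:3,:3]@d
def at_z(p,uv,z):
    d=ray(p,uv); o=p['T'][:3,3]; return o+d*(z-o[2])/d[2]
def at_d(p,uv,r=1):
    u,v=map(int,np.round(uv)); a=p['depth'][max(v-r,0):v+r+1,max(u-r,0):u+r+1]; a=a[a>0]
    return p['T'][:3,3]+ray(p,uv)*np.median(a) if a.size else None
def cloud(p):
    v,u=np.mgrid[0:400,0:640]; d=p['depth']
    c=np.stack([(u-p['cx'])/p['f']*d,(v-p['cy'])/p['f']*d,d],-1)
    return c@p['T'][:3,:3].T+p['T'][:3,3]
def save(p,n): cv2.imwrite('pics/'+n,p['color'][:,:,::-1])
E
python3 - <<'E'
from h import *
np.set_printoptions(precision=3,suppress=True)
for n in ['scene','side']:
    p=cam(n); save(p,n+'1.png'); print(n,p['attitude'],p['position'],p['vfov'],p['cx'],p['cy'])
    for t in ['green_board','yellow_board','slot_seat','pin_mid']:
        for fn in (finder.boxes_of,finder.pinpoint):
            for r in fn(p,t)[:4]: print(t,fn.__name__,np.array(r['position']),round(r['p'],2),at_d(p,r['position']))
print(bot.get_obs())
E
```

```text
pics
scene [-132.928    0.356  -28.419] [ 0.198 -1.016  0.754] 44.38826494125482 324.07878969544987 194.72684636075914
green_board call [325.5 216.8] 0.87 [ 0.508 -0.439  0.088]
yellow_board call [274.1 209.5] 0.87 [ 0.424 -0.394  0.109]
yellow_board call [276.6 242.5] 0.62 [ 0.417 -0.406  0.031]
yellow_board call [321.1 245.4] 0.38 [ 0.482 -0.471  0.052]
slot_seat call [322.7 217.7] 0.91 [ 0.492 -0.459  0.112]
slot_seat call [320.7 206. ] 0.7 [ 0.485 -0.466  0.151]
pin_mid call [418.6 301.2] 0.82 [ 0.573 -0.657  0.044]
pin_mid call [325.9 165.3] 0.76 [ 0.619 -0.237  0.025]
pin_mid call [315.1 120.3] 0.84 [ 0.597 -0.231  0.155]
pin_mid call [409.5 234.9] 0.7 [ 0.539 -0.643  0.217]
side [-147.364    0.571 -142.487] [ 0.188 -0.017  0.867] 55.629883696661125 320.5467882938284 205.49241567679258
green_board call [325.1 186. ] 0.89 [ 0.502 -0.433  0.138]
green_board call [323.8 209.7] 0.87 [ 0.504 -0.429  0.036]
yellow_board call [338.1 226. ] 0.85 [ 0.422 -0.376  0.112]
yellow_board call [338.5 242.7] 0.57 [ 0.418 -0.376  0.034]
slot_seat call [327.4 186.2] 0.79 [ 0.498 -0.436  0.138]
slot_seat call [327.8 186.5] 0.74 [ 0.497 -0.437  0.136]
pin_mid call [351.2 146.8] 0.69 [ 0.573 -0.651  0.031]
pin_mid call [230.9 224.4] 0.97 [ 0.622 -0.231  0.11 ]
pin_mid call [363.4 106.5] 0.92 [ 0.539 -0.637  0.214]
{'time': 0.9, 'q': array([-73.51 ,   4.977,  10.077,  95.098,  -0.002,  89.999]), 'qd': array([ 0.001,  0.059,  0.127,  0.013, -0.023, -0.027]), 'joint_efforts': array([ -0.002, -52.01 ,  46.485,   0.002,  -0.   ,   0.   ]), 'ee_pos': array([ 0.156, -0.527,  0.253]), 'tcp_rot': array([179.998,   0.002,  16.491]), 'wrist_force': array([ 0.356, -0.487,  0.644]), 'torque': array([0.034, 0.   , 0.034]), 'grasp_force': 0.0, 'opening': 0.08537874444015811}
```

View pics/scene1.png

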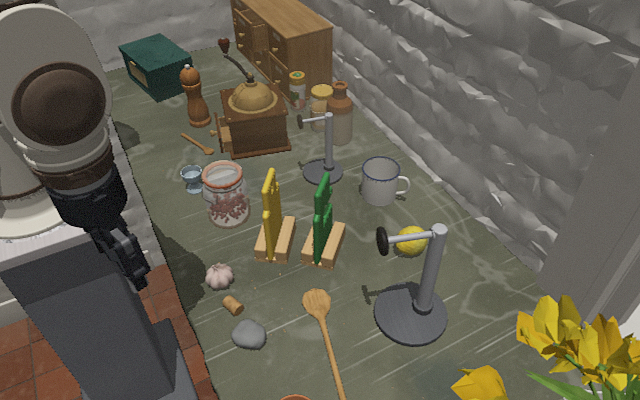

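View pics/side1.png

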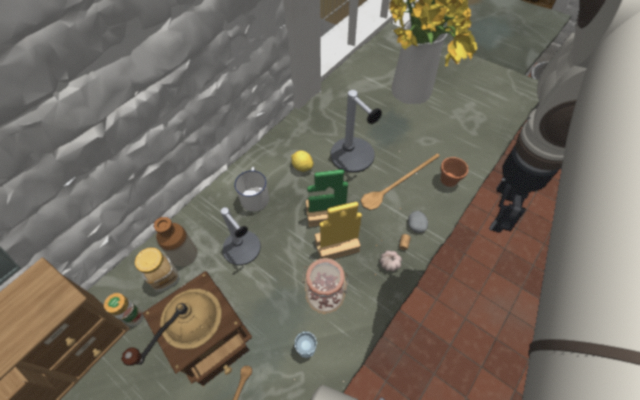

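The candidates for the pin are the small stand (scene 315,120; side 231,224; pin at z≈0.155, so the small one) and the large stand (scene 405,237; side 363,107; z≈0.215). I choose the small one. For the board, the green one (scene 323,215) has the yellow one (272,215) in front of it. Next I'll measure the geometry.

```bash
python3 - <<'E'
from h import *
np.set_printoptions(precision=4,suppress=True)
crops=[]
G=[]
for n in ['scene','side']:
    p=cam(n); c=cloud(p); hsv=cv2.cvtColor(p['color'],cv2.COLOR_RGB2HSV)
    ok=p['depth']>0
    for nm,lo,hi,cx in (('green',(45,120,30),(85,255,255),(.5,-.45)),('yellow',(22,140,60),(33,255,255),(.42,-.39))):
        m=(cv2.inRange(hsv,lo,hi)>0)&ok&(np.hypot(c[...,0]-cx[0],c[...,1]-cx[1])<.09)&(c[...,2]>.045)&(c[...,2]<.2)
        m=cv2.erode(m.astype(np.uint8),np.ones((2,2)))>0
        q=c[m]; 
        if nm=='green': G.append(q)
        r=cv2.minAreaRect((q[:,:2]*1000).astype(np.float32)); 
        cc=q[:,:2]-np.median(q[:,:2],0); w,V=np.linalg.eigh(cc.T@cc)
        print(n,nm,len(q),'rect mm',r,'zmax',np.percentile(q[:,2],99),'med',np.median(q,0),'axis yaw',np.degrees(np.arctan2(V[1,1],V[0,1])))
    # stand
    m=ok&(np.hypot(c[...,0]-.61,c[...,1]+.23)<.09)&(c[...,2]>.12)&(c[...,2]<.18)
    q=c[m]; print('stand',len(q)); b=q[q[:,2]>.14]; print(b[np.argsort(b[:,0])][::max(1,len(b)//25)])
    m=ok&(np.hypot(c[...,0]-.63,c[...,1]+.23)<.1)&(c[...,2]>.003)&(c[...,2]<.03); q=c[m]; print('foot',cv2.minEnclosingCircle((q[:,:2]*1000).astype(np.float32)))
    m=ok&(np.hypot(c[...,0]-.6,c[...,1]+.0)<.2)&(c[...,2]>.03)&(c[...,1]>-.17)&(c[...,1]<.03); q=c[m]; print('mill',q.min(0),q.max(0))
    u,v=((315,135) if n=='scene' else (235,228))
    crops.append(cv2.resize(p['color'][v-50:v+50,u-65:u+65],None,fx=6,fy=6,interpolation=cv2.INTER_CUBIC)[:, :400])
cv2.imwrite('pics/crop.png',np.hstack(crops)[:,:,::-1])
E
```

```text
scene green 140 rect mm ((499.1901550292969, -447.2610168457031), (90.89043426513672, 7.513838291168213), 45.2711296081543) zmax 0.18563257419000895 med [ 0.502  -0.4454  0.1821] axis yaw -135.89818415333076
scene yellow 462 rect mm ((420.3216552734375, -392.1376647949219), (91.46116638183594, 9.29432487487793), 52.73141098022461) zmax 0.18483368554489235 med [ 0.4073 -0.4136  0.1352] axis yaw 52.44119882491829
stand 311
[[ 0.5595 -0.233   0.1535]
 [ 0.5609 -0.2269  0.1696]
 [ 0.5617 -0.2337  0.1583]
 [ 0.5627 -0.2232  0.1694]
 [ 0.5634 -0.2308  0.1661]
 [ 0.5645 -0.2143  0.1661]
 [ 0.5659 -0.2307  0.1678]
 [ 0.5696 -0.2139  0.1693]
 [ 0.5763 -0.2234  0.1575]
 [ 0.5811 -0.2281  0.1587]
 [ 0.5874 -0.2253  0.1575]
 [ 0.5927 -0.2288  0.1553]
 [ 0.5993 -0.2256  0.1589]
 [ 0.6041 -0.2305  0.1577]
 [ 0.6104 -0.2323  0.1592]
 [ 0.6152 -0.2325  0.1604]
 [ 0.619  -0.2391  0.1604]
 [ 0.6209 -0.2354  0.1421]
 [ 0.6222 -0.2286  0.1609]
 [ 0.6231 -0.2403  0.1547]
 [ 0.6251 -0.2412  0.1494]
 [ 0.6261 -0.244   0.1429]
 [ 0.6283 -0.24    0.145 ]
 [ 0.6294 -0.2424  0.1513]
 [ 0.6315 -0.2431  0.1484]

[... 634 characters left out ...]
85  0.166 ]
 [ 0.5641 -0.217   0.1449]
 [ 0.5644 -0.214   0.1444]
 [ 0.5649 -0.2112  0.166 ]
 [ 0.5654 -0.2184  0.1682]
 [ 0.5666 -0.2168  0.169 ]
 [ 0.5673 -0.215   0.1708]
 [ 0.5694 -0.2071  0.1669]
 [ 0.5802 -0.2191  0.1598]
 [ 0.586  -0.2248  0.1587]
 [ 0.593  -0.2218  0.1555]
 [ 0.6008 -0.228   0.1604]
 [ 0.6055 -0.2269  0.1614]
 [ 0.6127 -0.2301  0.1583]
 [ 0.6196 -0.231   0.1586]
 [ 0.6214 -0.2359  0.159 ]
 [ 0.6229 -0.2257  0.1409]
 [ 0.6249 -0.2245  0.1405]
 [ 0.627  -0.2249  0.1552]
 [ 0.6292 -0.2266  0.1633]
 [ 0.6318 -0.2257  0.162 ]
 [ 0.6375 -0.2312  0.1618]]
foot ((629.7033081054688, -229.78021240234375), 99.60393524169922)
mill [ 0.4186 -0.1606  0.03  ] [0.7378 0.03   0.1946]
```

View pics/crop.png

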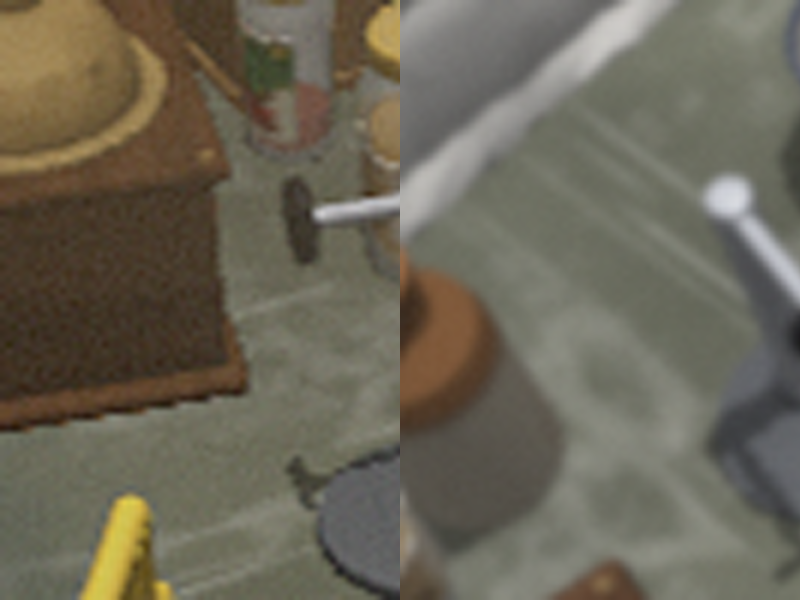

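The crop shows the small stand: slim post, silver pin, black cap at the near end, beside the mill. Next, refined fits with looser green limits, obstacle extents, and the first move's rows.

```bash
cat >> h.py <<'E'
def plan(target,yaw,n,cur=None):
    "rows of tool-axis shifts (cm) and yaw twist (rad) from the present pose (tool down)"
    o=bot.get_obs(); p=np.array(o['ee_pos']) if cur is None else np.array(cur[0]); y0=np.array(o['tcp_rot'])[2] if cur is None else cur[1]
    d=(np.array(target)-p)/n; dy=(yaw-y0)/n
    for i in range(n):
        M=Ro.from_euler('xyz',[180,0,y0+i*dy],degrees=True).as_matrix()
        print(np.round(M.T@d*100,2), round(-np.radians(dy),4))
E
python3 - <<'E'
from h import *
np.set_printoptions(precision=4,suppress=True)
for n in ['scene','side']:
    p=cam(n); c=cloud(p); hsv=cv2.cvtColor(p['color'],cv2.COLOR_RGB2HSV); ok=p['depth']>0
    m=(cv2.inRange(hsv,(50,110,15),(90,255,255))>0)&ok&(np.hypot(c[...,0]-.5,c[...,1]+.445)<.07)&(c[...,2]>.045)&(c[...,2]<.19)
    q=c[m]; print(n,len(q))
    if len(q)>20:
        print(cv2.minAreaRect((q[:,:2]*1000).astype(np.float32)),np.percentile(q[:,2],99))
        t=q[q[:,2]>.172]; print('top',len(t)); 
        if len(t)>5: print(cv2.minAreaRect((t[:,:2]*1000).astype(np.float32)))
    m=ok&(c[...,0]>.572)&(c[...,0]<.615)&(abs(c[...,1]+.2265)<.012)&(abs(c[...,2]-.156)<.012); q=c[m]
    a=np.polyfit(q[:,0],q[:,1],1); print('pin yaw',np.degrees(np.arctan(a[0])),'y at .593',np.polyval(a,.593),'z',np.median(q[:,2]),len(q))
    t=c[ok&(np.hypot(c[...,0]-.632,c[...,1]+.232)<.02)&(c[...,2]>.158)]; print('post top',t.mean(0),np.ptp(t,axis=0),len(t))
    k=c[ok&(np.hypot(c[...,0]-.563,c[...,1]+.221)<.022)&(c[...,0]<.572)&(c[...,2]>.13)]; print('cap',k.min(0),k.max(0))
    f=c[ok]; f=f[(f[:,2]>.03)&(f[:,0]>.4)&(f[:,0]<.72)&(f[:,1]>-.40)&(f[:,1]<-.05)]
    H=np.zeros((16,18),int)
    np.maximum.at(H,(((f[:,0]-.4)/.02).astype(int).clip(0,15),((f[:,1]+.40)/.02).astype(int).clip(0,17)),(f[:,2]*1000).astype(int)); print(H)
plan([.43,-.5,.33],30,6)
E
```

```text
scene 665
((499.9169006347656, -444.712890625), (97.37092590332031, 12.785236358642578), 45.0073356628418) 0.18465246466581062
top 175
((497.9118957519531, -446.9081115722656), (64.95030975341797, 11.436700820922852), 46.12934112548828)
pin yaw -12.28413390150011 y at .593 -0.22870767476643375 z 0.1576432347664093 77
post top [ 0.626  -0.2366  0.162 ] [0.0229 0.0194 0.0076] 48
cap [ 0.559  -0.2373  0.1444] [ 0.5714 -0.2064  0.1725]
[[185  37  37   0   0 125 128 129 116   0   0   0   0   0   0   0   0   0]
 [185 185   0   0   0   0   0   0   0   0   0   0   0   0   0   0  61  62]
 [ 38 182 135   0   0   0   0   0   0   0   0   0   0   0   0 116 117 116]
 [ 35  37  37   0   0   0   0   0   0   0   0   0   0   0   0 117 118 118]
 [  0   0   0   0   0   0   0   0   0   0   0   0   0   0   0 118 140 146]
 [  0   0   0   0   0   0   0   0   0   0   0   0   0   0 115 124 152 154]
 [  0   0   0   0   0   0   0   0   0   0   0   0   0   0 118 135 154 158]
 [  0   0   0   0   0   0   0   0 161   0   0   0   0   0 116 120 150 155]
 [  0   0   0   0   0   0   0   0 172 170   0   0   0   0 117 11
[... 1648 characters left out ...]
3 147]
 [  0   0   0   0   0   0   0   0 160 159   0   0   0   0 116 116 117 118]
 [  0   0   0   0   0   0   0   0 160   0   0   0   0   0   0   0   0 112]
 [  0   0   0   0   0   0   0 162 165   0   0   0   0   0   0   0   0   0]
 [ 82  81  81  81   0   0   0   0   0   0   0   0   0   0   0   0   0   0]
 [ 82   0   0  82  80   0   0   0   0   0   0   0   0   0   0  80 111 111]
 [ 84   0   0  47  82   0   0   0   0   0   0   0 119 158 154 109 111 111]
 [ 81  73   0  83   0   0   0   0   0   0   0  91 159 159 160 113 113 110]]
[ 4.51  0.86 -1.28] -0.0393
[ 4.47  1.03 -1.28] -0.0393
[ 4.43  1.21 -1.28] -0.0393
[ 4.37  1.38 -1.28] -0.0393
[ 4.32  1.55 -1.28] -0.0393
[ 4.25  1.72 -1.28] -0.0393
```

```bash
python3 - <<'E'
from h import *
np.set_printoptions(suppress=True)
plan([.497,-.444,.30],45.5,8)
E
```

```text
[ 4.38  0.21 -0.58] -0.0633
[ 4.36  0.49 -0.58] -0.0633
[ 4.32  0.76 -0.58] -0.0633
[ 4.26  1.03 -0.58] -0.0633
[ 4.19  1.3  -0.58] -0.0633
[ 4.1   1.56 -0.58] -0.0633
[ 3.99  1.82 -0.58] -0.0633
[ 3.87  2.07 -0.58] -0.0633
```

>>> move_arm --offset '[[4.38,0.21,-0.6],[4.36,0.49,-0.6],[4.32,0.76,-0.6],[4.26,1.03,-0.6],[4.19,1.3,-0.6]]' --twist '[[0,0,-0.0633],[0,0,-0.0633],[0,0,-0.0633],[0,0,-0.0633],[0,0,-0.0633]]' --grip '[1,1,1,1,1]' --force 50

```text
time: 1.6
ee_pos: [0.3707, -0.4746, 0.2836]
tcp_rot: [180.0, 0.0, 34.8]
wrist_force: [0.1, -0.4, -0.1]
opening: 0.0854
grasp_force: 0.0
```

>>> move_arm --offset '[[4.1,1.56,-0.6],[3.99,1.82,-0.6],[3.87,2.07,-0.6],[0,0,0],[0,0,0]]' --twist '[[0,0,-0.0633],[0,0,-0.0633],[0,0,-0.0633],[0,0,0],[0,0,0]]' --grip '[1,1,1,1,1]'

```text
time: 2.1
ee_pos: [0.498, -0.4435, 0.3004]
tcp_rot: [-179.9, 0.0, 45.6]
wrist_force: [0.7, 0.1, 1.0]
opening: 0.0854
grasp_force: 0.0
```

```bash
python3 - <<'E'
from h import *
np.set_printoptions(precision=4,suppress=True)
o=bot.get_obs(); print(o['ee_pos'],o['tcp_rot'],o['q'],o['time'])
p=cam('wrist'); save(p,'w1.png'); c=cloud(p); hsv=cv2.cvtColor(p['color'],cv2.COLOR_RGB2HSV); ok=p['depth']>0
m=(cv2.inRange(hsv,(50,110,15),(90,255,255))>0)&ok&(np.hypot(c[...,0]-.5,c[...,1]+.445)<.08)&(c[...,2]>.172)&(c[...,2]<.2)
t=c[m]; print(len(t))
if len(t)>5: print(cv2.minAreaRect((t[:,:2]*1000).astype(np.float32)),np.median(t[:,2]))
E
```

```text
[ 0.498  -0.4435  0.3004] [-179.9324    0.0123   45.5929] [-41.6873  24.5117  39.0783 104.6347  -0.0091  92.7198] 2.1
1065
((498.9424133300781, -443.7672119140625), (67.42984008789062, 11.194863319396973), 45.66425704956055) 0.18448139338938427
```

View pics/w1.png

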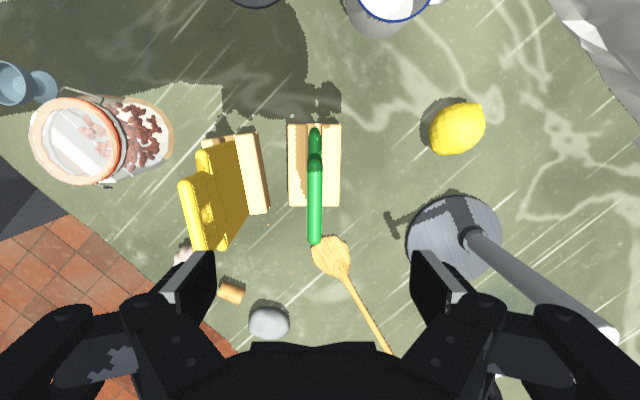

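The wrist view shows the green handle (314,200) centred between the fingers, with the yellow board clear at left. I'll descend and grip.

>>> move_arm --offset '[[0.04,0.09,3.6],[0,0,3.6],[0,0,3.5],[0,0,1.9],[0,0,0]]' --twist '[[0,0,0],[0,0,0],[0,0,0],[0,0,0],[0,0,0]]' --grip '[1,1,1,1,0.6]'

```text
time: 2.65
ee_pos: [0.4954, -0.444, 0.1725]
tcp_rot: [-179.7, 0.0, 45.4]
wrist_force: [0.0, 0.8, 0.3]
opening: 0.0732
grasp_force: 0.0
```

>>> move_arm --offset '[[0,0,0],[0,0,0],[0,0,0],[0,0,0],[0,0,0]]' --twist '[[0,0,0],[0,0,0],[0,0,0],[0,0,0],[0,0,0]]' --grip '[0.4,0.2,0,0,0]'

```text
time: 3.15
ee_pos: [0.4982, -0.4447, 0.1765]
tcp_rot: [179.9, 0.0, 45.5]
wrist_force: [-0.4, -0.3, 4.7]
opening: 0.0112
grasp_force: 50.0
```

>>> move_arm --offset '[[0,0,-1],[0,0,-2],[0,0,-3],[0,0,-3],[0,0,-3]]' --twist '[[0,0,0],[0,0,0],[0,0,0],[0,0,0],[0,0,0]]' --grip '[0,0,0,0,0]' --force 80

```text
time: 3.65
ee_pos: [0.4977, -0.444, 0.2967]
tcp_rot: [-180.0, -0.0, 45.5]
wrist_force: [0.1, -0.8, -1.8]
opening: 0.0106
grasp_force: 78.1
```

```bash
python3 - <<'E'
from h import *
np.set_printoptions(precision=4,suppress=True)
o=bot.get_obs(); print(o['ee_pos'],o['tcp_rot'],o['opening'],o['wrist_force'])
yaw=-12.4; y=np.array([-np.sin(np.radians(yaw)),np.cos(np.radians(yaw))]); mid=np.array([.594,-.2265])
pre=mid-y*.085; print(pre, mid)
plan([*pre,.295],90+yaw,6)
p=cam('scene'); save(p,'s2.png')
for r in finder.pinpoint(p,'slot_seat')[:2]: print(r['position'],r['p'],at_d(p,r['position']))
E
```

```text
[ 0.4977 -0.444   0.2967] [-179.9751   -0.0007   45.5119] 0.010618149803485076 [ 0.0564 -0.8106 -1.8166]
[ 0.5757 -0.3095] [ 0.594  -0.2265]
[ 2.51 -0.64  0.03] -0.0933
[ 2.56 -0.41  0.03] -0.0933
[ 2.59 -0.17  0.03] -0.0933
[2.59 0.08 0.03] -0.0933
[2.57 0.32 0.03] -0.0933
[2.53 0.56 0.03] -0.0933
[321.5, 154.5] 0.56 [ 0.4918 -0.4578  0.2578]
```

>>> move_arm --offset '[[2.51,-0.64,0],[2.56,-0.41,0],[2.59,-0.17,0],[2.59,0.08,0],[2.57,0.32,0]]' --twist '[[0,0,-0.0933],[0,0,-0.0933],[0,0,-0.0933],[0,0,-0.0933],[0,0,-0.0933]]' --grip '[0,0,0,0,0]'

```text
time: 4.25
ee_pos: [0.5633, -0.3312, 0.2943]
tcp_rot: [-179.9, -0.0, 72.5]
wrist_force: [-0.3, 0.1, -1.2]
opening: 0.0109
grasp_force: 78.2
```

>>> move_arm --offset '[[2.53,0.56,0],[0,0,0],[0,0,0]]' --twist '[[0,0,-0.0933],[0,0,0],[0,0,0]]' --grip '[0,0,0]'

```text
time: 4.55
ee_pos: [0.5761, -0.3093, 0.2945]
tcp_rot: [-179.9, -0.0, 77.6]
wrist_force: [-0.9, 0.9, -0.9]
opening: 0.0107
grasp_force: 78.2
```

```bash
python3 - <<'E'
from h import *
np.set_printoptions(precision=4,suppress=True)
o=bot.get_obs(); print(o['ee_pos'],o['tcp_rot'],o['opening'],o['time'])
yb=np.radians(-12.4); ax=np.array([np.cos(yb),np.sin(yb)]); ay=np.array([-np.sin(yb),np.cos(yb)])
ims=[]
for n in ['wrist','scene','side']:
    p=cam(n); c=cloud(p); hsv=cv2.cvtColor(p['color'],cv2.COLOR_RGB2HSV); ok=p['depth']>0; ims.append(p['color'])
    m=(cv2.inRange(hsv,(50,110,10),(90,255,255))>0)&ok&(np.hypot(c[...,0]-.576,c[...,1]+.31)<.075)&(c[...,2]>.1)&(c[...,2]<.35)
    t=c[m]; d=t[:,:2]-o['ee_pos'][:2]
    print(n,len(t),'x',np.percentile(d@ax,[2,50,98]),'y',np.percentile(d@ay,[1,50,99]),'z',np.percentile(t[:,2],[1,99]))
    q=c[ok&(np.hypot(c[...,0]-.595,c[...,1]+.227)<.05)&(c[...,2]>.135)&(c[...,2]<.18)]
    if len(q):
        e=q[:,:2]-o['ee_pos'][:2]; s=np.stack([e@ax,e@ay,q[:,2]],1)
        i=s[(s[:,0]>-.01)&(s[:,0]<.03)&(abs(s[:,1]-.085)<.02)]; 
        if len(i): print('pin: y med',np.median(i[:,1]),'slope deg',np.degrees(np.polyfit(i[:,0],i[:,1],1)[0]),'z',np.median(i[:,2]),np.percentile(s[:,0],[1,99]),np.percentile(s[:,2],99))
cv2.imwrite('pics/c3.png',np.hstack([cv2.resize(ims[0],(480,300)),ims[1][40:240,220:420][:,:],][:1]+[cv2.resize(ims[1][60:210,240:400],(320,300))])[:,:,::-1])
E
```

```text
[ 0.5761 -0.3093  0.2945] [-179.9268   -0.0117   77.5907] 0.010680204800668202 4.55
wrist 5491 x [-0.0053  0.0001  0.0054] y [-0.0264  0.0169  0.0523] z [0.205  0.3045]
pin: y med 0.08404717869360077 slope deg -1.2345718084542023 z 0.16047184583124974 [-0.033   0.0412] 0.17324255804053856
scene 67 x [-0.0057 -0.0016  0.0025] y [-0.0481 -0.033   0.0103] z [0.134  0.3031]
pin: y med 0.08224055162613135 slope deg 1.460096391213708 z 0.15740078385502276 [-0.0331  0.0035] 0.17498003026488204
side 32 x [-0.0055 -0.004  -0.0011] y [0.0444 0.048  0.0507] z [0.1453 0.2487]
pin: y med 0.08734166679148829 slope deg 2.418139786885031 z 0.15830953994615293 [-0.0332  0.0405] 0.17703629532761572
```

View pics/c3.png

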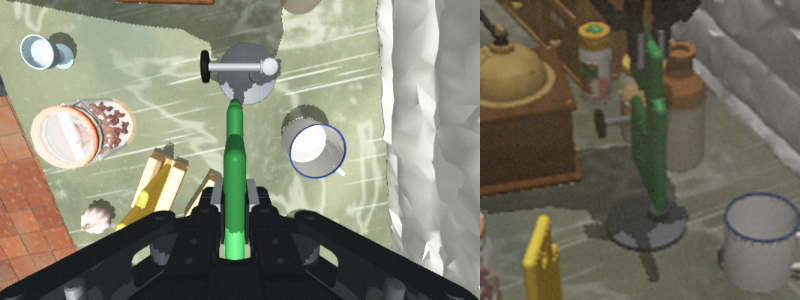

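The board is parallel to the pin, its plane lies between cap (205,67) and post (270,67), and the pin is 84 mm ahead. I'll lower 6.7 cm and slide.

>>> move_arm --offset '[[0,0,2.2],[0,0,2.5],[0,0,2.0],[0,0,0],[0,0,0]]' --twist '[[0,0,0],[0,0,0],[0,0,0],[0,0,0],[0,0,0]]' --grip '[0,0,0,0,0]'

```text
time: 5.2
ee_pos: [0.5755, -0.3104, 0.2287]
tcp_rot: [-180.0, -0.0, 77.5]
wrist_force: [-0.3, 0.0, -0.7]
opening: 0.0106
grasp_force: 78.2
```

>>> move_arm --offset '[[1,0,0],[1.5,0,0],[1.5,0,0],[0,0,0]]' --twist '[[0,0,0],[0,0,0],[0,0,0],[0,0,0]]' --grip '[0,0,0,0]'

```text
time: 5.6
ee_pos: [0.5854, -0.2682, 0.2291]
tcp_rot: [179.9, -0.0, 77.7]
wrist_force: [0.0, -0.2, -2.1]
opening: 0.0111
grasp_force: 78.2
```

```bash
python3 - <<'E'
from h import *
o=bot.get_obs(); print(o['ee_pos'],o['tcp_rot'],o['wrist_force'])
a=cam('scene')['color'][70:190,255:375]; b=cam('side')['color'][170:270,180:280]
cv2.imwrite('pics/c4.png',np.hstack([cv2.resize(a,(400,400),interpolation=2),cv2.resize(b,(400,400),interpolation=2)])[:,:,::-1])
E
```

```text
[ 0.58543521 -0.26820611  0.22908385] [ 1.79945398e+02 -2.12931855e-02  7.77188031e+01] [ 0.02772369 -0.16730154 -2.08965024]
```

View pics/c4.png

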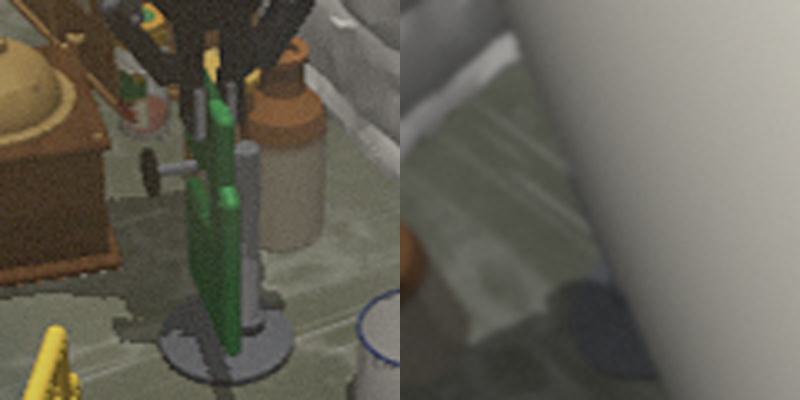

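The pin (about 180,168 left panel) has entered the slot between post and cap, with no contact force. I'll slide the remaining 4.2 cm, then lower.

>>> move_arm --offset '[[1.5,0,0],[1.5,0,0],[1.2,0,0],[0,0,0],[0,0,0]]' --twist '[[0,0,0],[0,0,0],[0,0,0],[0,0,0],[0,0,0]]' --grip '[0,0,0,0,0]'

```text
time: 6.2
ee_pos: [0.5938, -0.2294, 0.2284]
tcp_rot: [180.0, 0.0, 77.6]
wrist_force: [-0.2, -1.3, -1.9]
opening: 0.0108
grasp_force: 78.3
```

>>> move_arm --offset '[[0,0,0.8],[0,0,0.6],[0,0,0.4],[0,0,0.2],[0,0,0]]' --twist '[[0,0,0],[0,0,0],[0,0,0],[0,0,0],[0,0,0]]' --grip '[0,0,0,0,0]'

```text
time: 6.7
ee_pos: [0.5935, -0.2298, 0.2079]
tcp_rot: [-180.0, -0.0, 77.6]
wrist_force: [1.0, 0.5, -1.6]
opening: 0.0107
grasp_force: 78.5
```

>>> move_arm --offset '[[0,0,0.2],[0,0,0.2],[0,0,0.1],[0,0,0]]' --twist '[[0,0,0],[0,0,0],[0,0,0],[0,0,0]]' --grip '[0,0,0,0]'

```text
time: 7.1
ee_pos: [0.5943, -0.2291, 0.2056]
tcp_rot: [179.8, -0.1, 77.6]
wrist_force: [-0.8, 5.7, 9.9]
opening: 0.0111
grasp_force: 80.2
```

>>> move_arm --offset '[[0,0,0.1],[0,0,0.1],[0,0,0]]' --twist '[[0,0,0],[0,0,0],[0,0,0]]' --grip '[0,0,0]'

```text
time: 7.4
ee_pos: [0.5946, -0.2288, 0.2048]
tcp_rot: [179.7, -0.1, 77.6]
wrist_force: [-0.3, 6.8, 15.9]
opening: 0.0102
grasp_force: 81.2
```

Contact at z≈0.206, and the pin is pushing up with about 16 N, so the board is in the notch. I'll relieve, open gently and check.

>>> move_arm --offset '[[0,0,-0.2],[0,0,0],[0,0,0],[0,0,0],[0,0,0]]' --twist '[[0,0,0],[0,0,0],[0,0,0],[0,0,0],[0,0,0]]' --grip '[0,0.2,0.3,0.35,0.4]' --force 20

```text
time: 7.9
ee_pos: [0.5936, -0.23, 0.203]
tcp_rot: [-180.0, 0.0, 77.6]
wrist_force: [-0.2, 0.0, -0.8]
opening: 0.034
grasp_force: 0.0
```

```bash
python3 - <<'E'
from h import *
o=bot.get_obs(); print(o['ee_pos'],o['opening'],o['wrist_force'])
a=cam('scene')['color'][70:190,255:375]; b=cam('wrist')['color']
cv2.imwrite('pics/c5.png',np.hstack([cv2.resize(a,(300,300),interpolation=2),cv2.resize(b,(480,300))])[:,:,::-1])
E
```

```text
[ 0.59355407 -0.22995156  0.20300309] 0.034031455511419326 [-0.15036271  0.03369257 -0.77038237]
```

View pics/c5.png

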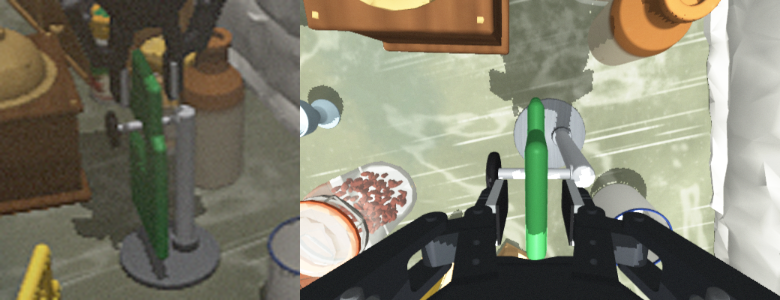

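The board hangs on the pin at left panel (135,125), upright and between cap and post, with the fingers open and clear. I'll withdraw straight up.

>>> move_arm --offset '[[0,0,-1.5],[0,0,-3],[0,0,-4],[0,0,-4],[0,0,0]]' --twist '[[0,0,0],[0,0,0],[0,0,0],[0,0,0],[0,0,0]]' --grip '[0.4,0.4,0.4,0.4,0.4]'

```text
time: 8.5
ee_pos: [0.5942, -0.2301, 0.3346]
tcp_rot: [179.5, 0.1, 77.6]
wrist_force: [0.5, -0.7, -0.6]
opening: 0.0344
grasp_force: 0.0
```

>>> move_arm --offset '[[0,0,0],[0,0,0],[0,0,0],[0,0,0],[0,0,0]]' --twist '[[0,0,0],[0,0,0],[0,0,0],[0,0,0],[0,0,0]]' --grip '[0.4,0.4,0.4,0.4,0.4]'

```text
time: 9.0
ee_pos: [0.5935, -0.2297, 0.3277]
tcp_rot: [-179.9, -0.0, 77.6]
wrist_force: [0.2, -0.4, -0.2]
opening: 0.0342
grasp_force: 0.0
```

```bash
python3 - <<'E'
from h import *
np.set_printoptions(precision=4,suppress=True)
o=bot.get_obs(); print(o['ee_pos'])
yb=np.radians(-12.4); ax=np.array([np.cos(yb),np.sin(yb)]); ay=np.array([-np.sin(yb),np.cos(yb)])
for n in ['scene','wrist']:
  for k in range(2 if n=='scene' else 1):
    p=cam(n); c=cloud(p); hsv=cv2.cvtColor(p['color'],cv2.COLOR_RGB2HSV)
    m=(cv2.inRange(hsv,(50,110,10),(90,255,255))>0)&(p['depth']>0)&(np.hypot(c[...,0]-.594,c[...,1]+.2265)<.075)&(c[...,2]>.02)&(c[...,2]<.3)
    t=c[m]; d=t[:,:2]-[.594,-.2265]; print(n,len(t),'x',np.percentile(d@ax,[2,50,98]),'y',np.percentile(d@ay,[1,50,99]),'z',np.percentile(t[:,2],[1,99]))
    h=t[:,2]>t[:,2].max()-.008; print('top: y',np.percentile((d@ay)[h],[2,98]),'tilt',np.polyfit((d@ay)[h],t[h,2],1)[0])
p=cam('scene'); b=p['color'][70:260,230:390]; cv2.imwrite('pics/c6.png',cv2.resize(b,(480,570),interpolation=2)[:,:,::-1])
E
```

```text
[ 0.5935 -0.2297  0.3277]
scene 84 x [-0.0042  0.0007  0.0038] y [-0.0495 -0.0388  0.0152] z [0.0449 0.2125]
top: y [-0.0316  0.0155] tilt 0.013162322076424053
scene 86 x [-0.0041  0.0005  0.0037] y [-0.0506 -0.039   0.0248] z [0.0436 0.2127]
top: y [-0.0313  0.0204] tilt -0.007798288684895782
wrist 1362 x [-0.0042  0.0012  0.0066] y [-0.03    0.0167  0.051 ] z [0.1563 0.2138]
top: y [-0.0294  0.0338] tilt -0.022727608640784238
```

View pics/c6.png

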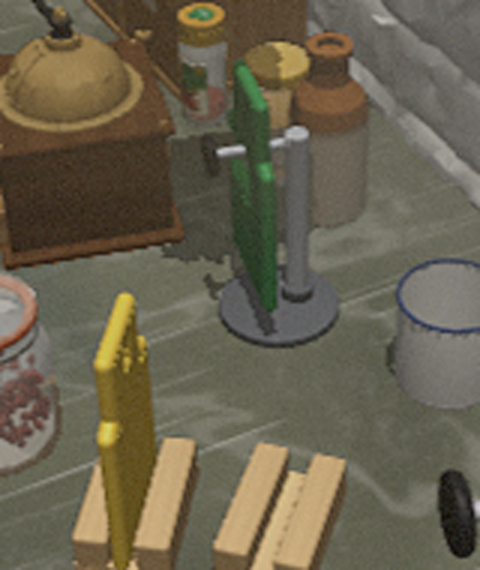

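The board hangs level and at rest. Its top is at 0.213 m, as expected when seated, and the yellow board is still in its block.

```bash
python3 -c "
from workcell import bot
print(bot.job_done())"
```

```text
the job is handed in; nothing more can be done
None
```

The green board hangs released and upright on the small stand's pin, between the post and the cap; the yellow board was not touched, and the job was handed in at about 9 s (no verdict was returned).

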